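# Seat a block in the drilling jig and lock it with the cam

## Task

Load the pine block into the drilling jig that is screwed to the bench: push it flat against the long fence and along the fence, in under the drill-bush plate, until it butts against the end stop; then push the cam lever round as far as it goes, so that the block is locked tight. Do it all by pushing with the fingertips: the block stays flat on the bench and is never lifted, and the other things are left where they are.

Things in the scene. Friction and masses are not known exactly. Their poses are not given: they have to be found in the camera images.
- block_centre (a point): centre of the loose pale pine block: 45 mm along this frame's x, 70 mm along its y, 35 mm high (so 17.5 mm above the bench), about 0.08 kg, flat on the bench right of the cam, within 5 cm of the fence. Turned up to 0.3 rad from the jig's axes; goes in with its axes parallel to the jig's (70 mm side along the fence). Fully seated, its centre is at x = -0.0225, y = -0.035 in the jig's frame.
- block: the same block, origin on its underside, below its centre; this frame's axes do not follow its faces: use block_centre for direction.
- jig: drilling jig, its parts screwed to the bench. Origin: on the bench top in the inside corner of fence and end stop; x points away from the robot square into the fence, y to the left along it, z up; turned up to 0.25 rad. Fence: dark wood bar, face at x = 0, 22 mm thick, 41 mm high, y = -0.190 to 0.022. The block comes from the -y side, between fence and cam, with 4 to 6 mm of play at the open cam.
- end_stop (a point): middle of the end stop's face (jig frame x = -0.022, y = 0, 15 mm high), which looks to the jig's -y. The stop is a dark wood block 44 mm wide, 22 mm thick, 30 mm high.
- drill_bush (a point): top of the steel drill bush, 56 mm above the bench, above the centre of the seated block. It sits in an aluminium plate bolted on the fence, which covers jig x = -0.042 to 0.022, y = -0.051 to -0.019, underside 41 mm, top 49 mm above the bench.
- cam_pivot (a point): vertical axis of the cam and its lever, 36 mm above the bench, at jig x = -0.0707, y = -0.035. The steel cam disc round it has a radius of 20 mm, is 6 mm eccentric, 7 to 29 mm above the bench; the lever's hub and bolt on top reach 49 mm. The steel plate under it is 6 mm high, jig x = -0.109 to -0.049, y = -0.070 to 0.
- lever_grip (a point): point on the axis of the level, round black lever handle, 80 mm from the pivot, 36 mm above the bench; push it sideways here. The handle is about 22 mm thick and reaches from 40 to 105 mm from the pivot. A fixed wooden chest, 84 mm high, stands near it on the robot's side, to the left: keep the gripper's body above it.
- cam (a joint): angle of the lever in rad: 0 open, 1.75 fully locked against its stop; starts at 0 to 0.3. Grows counter-clockwise seen from above: in the jig's frame the lever points from the pivot at (135 degrees + angle) from +x towards +y, so open to near left, locked to near right. Stays where left; 1.5 N at the handle moves it, up to about 8 N from 1.4 rad on, where the cam bites on the block.
- glue_bottle: bystander: pale wood glue bottle, 52 mm across, 159 mm high, left of the end stop; origin under its centre
- wax_tin: bystander: round tin of dark red wax, 66 mm across, 28 mm high, at the back right, behind the line of the fence; origin under its centre
- sanding_block: bystander: brown hardwood sanding block 64 x 84 x 30 mm, at the back, right of the fence; origin under its centre
- try_square: bystander: try square lying flat, 168 x 100 x 16 mm, at the right, near below the desk lamp's head, which hangs about 0.46 m above the bench (pass it on the robot's side); origin under its centre
- pencil: bystander: pencil 168 mm long, 6 mm high, lying near the front, right of the jig; origin under its centre
- tape_roll: bystander: roll of red tape lying flat, 90 mm across, 19 mm high, near right; origin under its centre

How it is judged:
At the end, for the whole second after the job is handed in: The block lies flat on the bench, flush against the fence and butted against the end stop (within 2.5 mm each, square within 0.03 rad), the cam lever is fully round (over 1.55 rad) and the cam grips the block (over 4 N), at rest (x of block_centre in the frame of jig between -0.025 and -0.02 m and y of block_centre in the frame of jig between -0.0375 and -0.0325 m and angle between the y axis of block_centre and the y axis of jig, either way round below 0.03 rad and height (world z) of block below 0.003 m and value of joint cam above 1.55 rad and contact force between block and jig above 4 N and linear speed of block below 0.01 m/s); the robot touches nothing.
It fails at once if the block is lifted or tipped (height (world z) of block above 0.008 m or angle between block's own z axis and vertical above 0.12 rad).
It fails at once if a bystander is shoved away (over 30 mm) or the bottle is tipped (distance of any of glue_bottle, wax_tin, sanding_block, try_square, pencil, tape_roll from where it was at the start of the episode above 0.03 m or angle between glue_bottle's own z axis and vertical above 0.5 rad).
It also fails if it takes over 69 s, if anything falls off the work surface, if the arm or the gripper's body presses on something with over 40 N, if the wrist force passes 120 N, or if a joint passes its speed limit or range.

## Robot

A 7-joint arm with a two-finger parallel gripper is mounted at the origin on a cart in front of the work surface, level with it; the furniture and walls round the work are solid. World frame = base frame: x ahead of the robot, y to its left, z up, the work surface at z = 0. Lengths are in m, angles in rad, forces in N, time in s.
With the tool pointing down it reaches from about 0.4 to 0.85 m from the base axis. Payload 4.5 kg.
Tool frame: the origin (TCP) lies on the mounting face of the last link; the fingertips stand 166 mm ahead of it and the grasp point (between the pads) lies 147 mm ahead of it; y points along the fingers, z is the direction in which the jaws open and shut, and the axes are right-handed (so a half turn about y gives the same grasp; the last joint's range is limited). The gripper opens to 88 mm and grips with 3 to 60 N. Pads are 18 mm wide; open, the fingers measure 123 mm over their backs; the gripper's body (75 mm by 187 mm) begins 45 mm behind the grasp point.
Start: joints at [0.034, 0.689, -0.195, 1.565, 0.157, 0.902, -0.215], TCP at [0.625, 0, 0.405] pointing down, gripper open.
Joint ranges: [-3.01, 3.01], [-0.46, 2.08], [-1.47, 1.51], [0.13, 2.56], [-1, 4.14], [0.04, 2.09], [-2.66, 2.66]. Speed limits (rad/s): [2.57, 2.57, 3.14, 3.14, 3.14, 3.14, 3.14].

## Interface

Orientations are given as a unit quaternion [x, y, z, w].
In Python, from plant import r gives the robot as it stands.
- The arm moves only by the tool arm_command, never from a script. Its argument "deltas" is a list of rows, each an object of numbers: "dx", "dy", "dz": the shift along the tool's x, y, z each as a share of 1000 mm, from -1 to 1; "wx", "wy", "wz": the turn, a rotation vector about the tool's x, y, z each as a share of 45 degrees, from -1 to 1. In form: [{"dx": .., "dy": .., "dz": .., "wx": .., "wy": .., "wz": ..}, ...]. A call has exactly 5 rows; each row is the pose to reach, as a shift and turn from the pose commanded when the call began, along the tool's axes at that moment; what a row does not reach only later rows make up. A row lasts 1/10 s, in which the tool goes at most 50 mm and 8.59 degrees, less where a joint would pass 70% of its speed; a pose out of reach is approached as far as the arm can. A call with a number of a shift or a turn outside -1 to 1 is refused whole. A call with a gripper value outside its range is refused whole. "claw" is the opening, from -1 (shut) to 1 (fully open), set as the call begins (left out, the last holds). The fingers move at their own pace and stop on an object; "grip_force" is the grip in N (left out, the last holds). Time passes only in rows, so rows that repeat a pose let the fingers close, or fill a call up. It gives the time, the measured TCP pose, the force and the opening at its end, in the units of the state.
- r.get_state(): the state, without advancing time (a new reading comes with each control period).
- r.snapshot(name): name is "scene" or "side" or "wrist"; returns the picture (480x640x3 uint8, red, green, blue); there is no depth.
- r.get_calibration(name): a dict with "vertical_fov" (degrees; the focal length in pixels is half the picture's height over the tangent of half this angle, whatever the lens; pixels are square), "cx", "cy" (the principal point, pixels), "R" (3x3) and "t" (3): a world point X has camera coordinates R X + t. Camera axes: x right, y down, z forward; pixel columns grow to the right and rows downward; lengths in m; the calibration is good to about 2 mm. The wrist camera is an equidistant fisheye: a pixel r from the principal point sees the ray r / f radians off the axis. A picture is of the moment at which its call begins: read the wrist's pose just before it. get_calibration takes no time and is no camera call; for the wrist camera it gives the pose at the moment of the call.
- r.finish_job(): hands the job in, once; it reports no verdict.
The state is a dict: "clock": time; "q": joint angles; "qd": joint speeds; "joint_torque": joint torques, N m; "tool_pos": TCP position; "eef_rot": TCP orientation; "contact_force": force on the tool from outside, world axes, zero at the start; "moment": the same for the moment, N m; "opening": opening from 0.0 (shut) to 1.0 (fully open).
Only numpy, scipy, OpenCV 4.12 (cv2) and the standard library are available. Lean on these libraries where they do the work, as an engineer would, in place of code of your own. Each camera call takes 0.05 s, during which the arm holds its last target.

## Working session

There is one attempt and no reset: what is moved stays moved. The work goes in short steps, Python scripts to look and compute and a tool call to move; the robot and the scene stay as the last step left them, time stands still between calls to the robot, and variables do not carry over. Pictures are saved under pics/ and viewed, and the job is handed in when it is done.

Besides the shell and the picture viewer there is one more tool, called after "Emit:" as name(argument=value, ...), one argument or row to a line, values as JSON. arm_command: Moves the arm, as the interface text tells. Shift numbers are shares of 1000 mm and turn numbers shares of 45 degrees, none past 1 either way. Its arguments: {"type":"object","properties":{"deltas":{"type":"array","items":{"type":"object","properties":{"dx":{"type":"number","minimum":-1,"maximum":1},"dy":{"type":"number","minimum":-1,"maximum":1},"dz":{"type":"number","minimum":-1,"maximum":1},"wx":{"type":"number","minimum":-1,"maximum":1},"wy":{"type":"number","minimum":-1,"maximum":1},"wz":{"type":"number","minimum":-1,"maximum":1}}}},"claw":{"type":"number"},"grip_force":{"type":"number"}},"required":["deltas"]}

```bash
ls; mkdir -p pics; python3 - <<'E'
from plant import r
import cv2,numpy as np
print(r.get_state())
for n in ("scene","side","wrist"):
    c=r.get_calibration(n); print(n,c)
    cv2.imwrite(f"pics/{n}0.png",r.snapshot(n)[:,:,::-1])
E
```

```text
pics
{'clock': 0.0, 'q': array([ 0.03381043,  0.6899954 , -0.19449488,  1.5663385 ,  0.15729916,
        0.90249356, -0.21510786]), 'qd': array([ 0.00084103,  0.00058881, -0.00113824,  0.00026757, -0.00069135,
        0.00125483,  0.00092134]), 'joint_torque': array([ 3.38560185e-04, -5.27571630e+01, -1.26686912e+00, -1.53434461e+01,
       -5.26333472e-02,  6.56995355e-03,  1.65937727e-04]), 'tool_pos': array([ 6.24674159e-01, -4.24791796e-05,  4.03903615e-01]), 'eef_rot': array([ 0.50050789, -0.50041114,  0.49956334, -0.49951677]), 'contact_force': array([ 0.15657857, -0.00675905, -0.2125749 ]), 'moment': array([-0.02451098, -0.01690764, -0.00612436]), 'opening': 0.9973087705101008}
scene {'vertical_fov': 44.68434761411308, 'cx': 326.64056645240095, 'cy': 237.67782160077724, 'R': array([[ 0.85797199, -0.51325863,  0.02120485],
       [-0.24464009, -0.44454511, -0.86170231],
       [ 0.45170266,  0.73412889, -0.50697088]]), 't': array([-0.50102635,  0.2394886 ,  1.09943761])}
side {'vertical_fov': 51.34385307769403, 'cx': 324.15005864995436, 'cy': 237.88457389056111, 'R': array([[ 0.89574145, -0.44432787,  0.01483226],
       [-0.2016993 , -0.43589405, -0.87710534],
       [ 0.39618764,  0.78266795, -0.48006899]]), 't': array([-0.52812723,  0.21770212,  0.82482785])}
wrist {'vertical_fov': 65.70646984690485, 'cx': 322.0657752273995, 'cy': 237.01243756784348, 'R': array([[ 9.99998666e-01,  3.95670187e-04, -1.58505039e-03],
       [ 8.46008262e-04, -9.55421785e-01,  2.95243116e-01],
       [-1.39757277e-03, -2.95244063e-01, -9.55420845e-01]]), 't': array([-0.62449985, -0.04067328,  0.38967809])}
```

View pics/scene0.png

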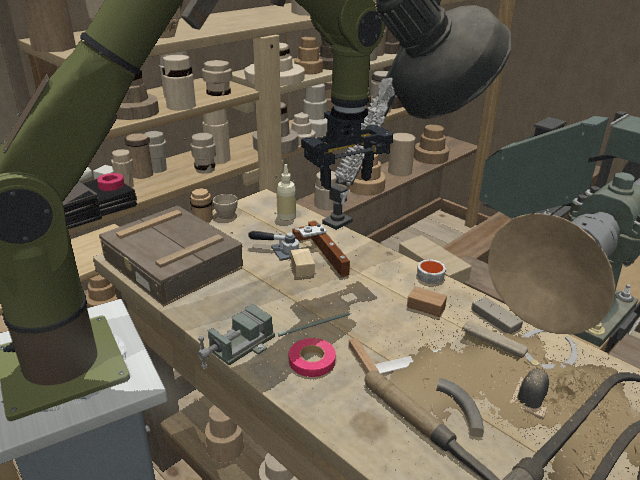

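View pics/side0.png

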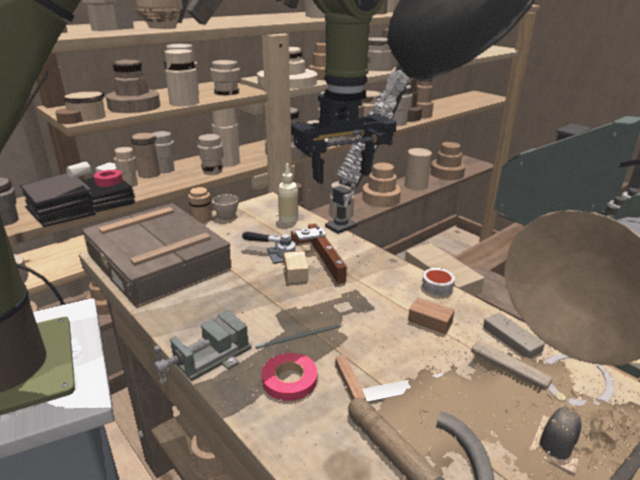

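View pics/wrist0.png

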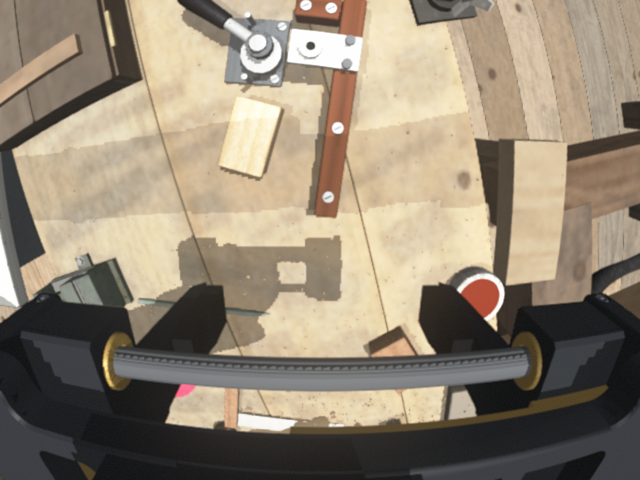

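```bash
cat > h.py <<'E'
import numpy as np,cv2
from plant import r
def ray(c,u,v,fish):
    f=240/np.tan(np.radians(c["vertical_fov"]/2)); x=u-c["cx"];y=v-c["cy"]
    if fish:
        rr=np.hypot(x,y);th=rr/f
        d=np.array([x/rr*np.sin(th),y/rr*np.sin(th),np.cos(th)])
    else: d=np.array([x/f,y/f,1])
    R=np.array(c["R"]);o=-R.T@np.array(c["t"])
    return o,R.T@d
def onz(c,u,v,z,fish=True):
    o,d=ray(c,u,v,fish); return o+d*(z-o[2])/d[2]
E
python3 - <<'E'
from h import *
c=r.get_calibration("wrist")
for n,u,v,z in [("bush",311,46,.056),("pivot",260,43,.049),("screw1",338,128,.041),("screw2",328,198,.041),("plTL",291,30,.049),("plBL",288,63,.049),("fBL",316,215,.041),("fBR",337,216,.041),
 ("b1",244,97,.035),("b2",283,103,.035),("b3",263,178,.035),("b4",220,168,.035),("lev",190,0,.036),("tin",482,296,.028)]:
    print(n,onz(c,u,v,z).round(4))
im=cv2.imread("pics/wrist0.png")[0:240,160:400]
cv2.imwrite("pics/w0z.png",cv2.resize(im,None,fx=2.5,fy=2.5,interpolation=cv2.INTER_CUBIC))
E
```

```text
bush [0.6151 0.1477 0.056 ]
pivot [0.5695 0.1537 0.049 ]
screw1 [0.6392 0.0743 0.041 ]
screw2 [0.6303 0.0089 0.041 ]
plTL [0.5972 0.1649 0.049 ]
plBL [0.5946 0.1338 0.049 ]
fBL [ 0.619  -0.0075  0.041 ]
fBR [ 0.6389 -0.0085  0.041 ]
b1 [0.5519 0.1052 0.035 ]
b2 [0.5886 0.0981 0.035 ]
b3 [0.5685 0.0275 0.035 ]
b4 [0.5265 0.0382 0.035 ]
lev [0.497  0.2088 0.036 ]
tin [ 0.8066 -0.1034  0.028 ]
```

View pics/w0z.png

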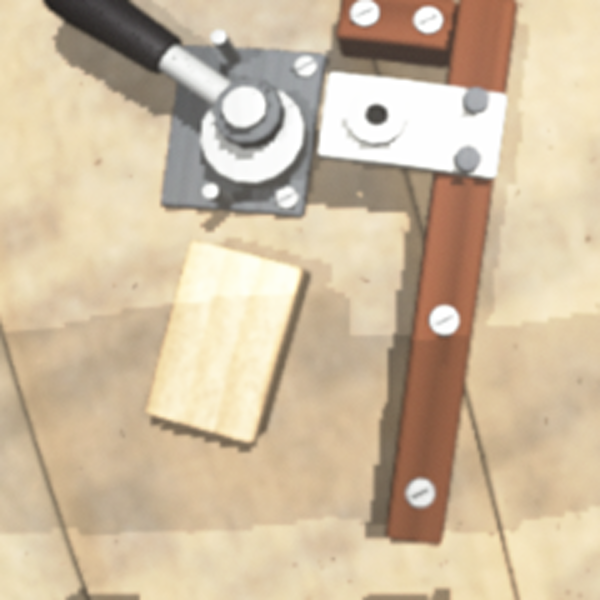

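```bash
cat >> h.py <<'E'
def jig(p,o,a):
    d=np.array(p[:2])-o; c,s=np.cos(a),np.sin(a)
    return np.array([c*d[0]+s*d[1],-s*d[0]+c*d[1]])
def jw(p,o,a):
    c,s=np.cos(a),np.sin(a); return np.array(o)+[c*p[0]-s*p[1],s*p[0]+c*p[1]]
from scipy.spatial.transform import Rotation as Rot
E
python3 - <<'E'
from h import *
c=r.get_calibration("wrist")
J=[];W=[]
P=[("bush",310.4,45.6,.056,(-.0225,-.035)),("pivot",258.8,42.8,.049,(-.0707,-.035)),("plTL",292.4,29.2,.049,(-.042,-.019)),("plBL",287.6,62.8,.049,(-.042,-.051)),("plBR",358.8,71.2,.049,(.022,-.051)),("plTR",362.4,38,.049,(.022,-.019)),("fBL",316,214.8,.041,(0,-.19)),("fBR",336,217,.041,(.022,-.19))]
for n,u,v,z,j in P: J.append(j);W.append(onz(c,u,v,z)[:2])
J=np.array(J);W=np.array(W)
a=J-J.mean(0);b=W-W.mean(0)
th=np.arctan2((a[:,0]*b[:,1]-a[:,1]*b[:,0]).sum(),(a*b).sum())
o=W.mean(0)-jw(J.mean(0),[0,0],th)
print("jig",o,th)
for p,j in zip(P,W): print(p[0],jig(j,o,th).round(4),p[4])
B=np.array([onz(c,u,v,.035)[:2] for u,v in [(238.4,96.8),(281.6,107.2),(261.6,177.2),(220,165.2)]])
print(B.mean(0),"jig",[jig(b,o,th).round(4) for b in B], jig(B.mean(0),o,th))
e=(B[0]+B[1]-B[2]-B[3]); print(np.linalg.norm(e)/2,np.arctan2(-e[0],e[1])-th)
for u,v in [(100,0),(140,80)]: print("chest",onz(c,u,v,.084))
for n,u,v in [("scene",286,222),("side",288,222)]: print("bottle",onz(r.get_calibration(n),u,v,0,False))
s=r.get_state();print(Rot.from_quat(s["eef_rot"]).as_matrix().round(3))
im=cv2.imread("pics/scene0.png")[180:310,90:370]
cv2.imwrite("pics/s0z.png",cv2.resize(im,None,fx=2.8,fy=2.8,interpolation=cv2.INTER_CUBIC))
E
```

```text
jig [0.64196303 0.17994836] -0.12820412645715978
bush [-0.0231 -0.0351] (-0.0225, -0.035)
pivot [-0.0697 -0.0352] (-0.0707, -0.035)
plTL [-0.0414 -0.0198] (-0.042, -0.019)
plBL [-0.0414 -0.0517] (-0.042, -0.051)
plBR [ 0.0219 -0.0513] (0.022, -0.051)
plTR [ 0.0211 -0.0199] (0.022, -0.019)
fBL [ 0.0011 -0.1887] (0, -0.19)
fBR [ 0.0202 -0.1884] (0.022, -0.19)
[0.55692107 0.0672747 ] jig [array([-0.0851, -0.0858]), array([-0.0432, -0.092 ]), array([-0.0548, -0.16  ]), array([-0.0966, -0.1526])] [-0.06993834 -0.12262184]
0.06837313314366349 -0.16882376882886113
chest [0.42282027 0.20926427 0.084     ]
chest [0.46905596 0.12430251 0.084     ]
bottle [0.62778744 0.28961134 0.        ]
bottle [0.63339888 0.30211972 0.        ]
[[ 0.    -0.001  1.   ]
 [-1.    -0.     0.   ]
 [ 0.    -1.    -0.001]]
```

View pics/s0z.png

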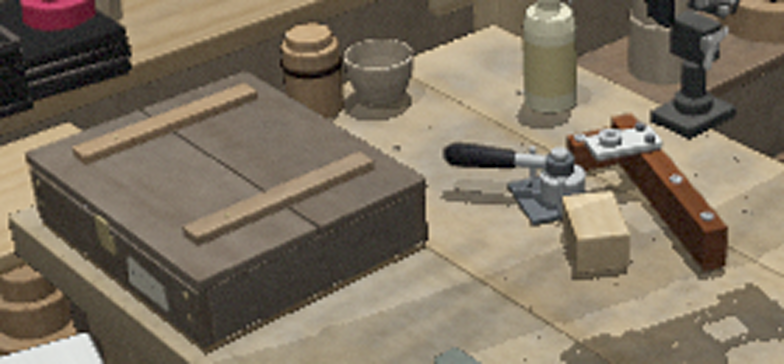

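Emit:
arm_command(
  deltas=[
    {"dx":-0.015,"dy":0.034,"dz":-0.024,"wy":-0.19},
    {"dx":-0.03,"dy":0.068,"dz":-0.047,"wy":-0.38},
    {"dx":-0.044,"dy":0.1,"dz":-0.07,"wy":-0.57},
    {"dx":-0.059,"dy":0.13,"dz":-0.094,"wy":-0.76},
    {"dx":-0.073,"dy":0.15,"dz":-0.118,"wy":-0.95},
  ],
  claw=-1,
)

```text
invalid input at $.deltas[0]: expected keys dx, dy, dz, wx, wy, wz
```

Emit:
arm_command(
  deltas=[
    {"wy":-0.18},
    {"wy":-0.36},
    {"wy":-0.54},
    {"wy":-0.72},
    {"wy":-0.888},
  ],
)

```text
invalid input at $.deltas[0]: expected keys dx, dy, dz, wx, wy, wz
```

```bash
cat >> h.py <<'E'
O=np.array([.642,.18]);TH=-.128
def st():
    s=r.get_state();R=Rot.from_quat(s["eef_rot"]).as_matrix()
    tip=s["tool_pos"]+R[:,1]*.166
    z=R[:2,2]; 
    print("t",round(s["clock"],2),"tip jig",jig(tip,O,TH).round(4),"tipz",tip[2].round(4),"zang(jig deg)",np.degrees(np.arctan2(z[1],z[0])-TH).round(1),"F",s["contact_force"].round(1),"op",round(s["opening"],2),"q7",s["q"][6].round(2))
    print("tool tilt",R[2].round(3)); return s,R,tip
E
python3 - <<'E'
from h import *
s,R,t=st();print(r.get_calibration("wrist"))
cv2.imwrite("pics/w1.png",r.snapshot("wrist")[:,:,::-1])
E
```

```text
t 0.15 tip jig [ 0.0057 -0.1808] tipz 0.2381 zang(jig deg) 7.3 F [-0.7 -0.2 -0.3] op 1.0 q7 -0.22
tool tilt [ 0.    -1.    -0.001]
{'vertical_fov': 65.70646984690485, 'cx': 322.0657752273995, 'cy': 237.01243756784348, 'R': array([[ 9.99999047e-01,  3.85907961e-04, -1.32558708e-03],
       [ 7.60049762e-04, -9.55428599e-01,  2.95221297e-01],
       [-1.15257555e-03, -2.95222023e-01, -9.55427982e-01]]), 't': array([-0.62465491, -0.04063557,  0.38963382])}
```

View pics/w1.png

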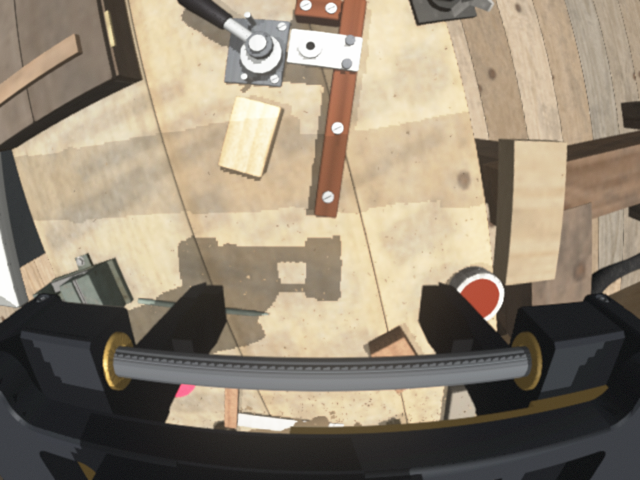

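All six keys are needed. The view is unchanged: block at (250,137), fence (316–360, 0–215).

Emit:
arm_command(
  deltas=[
    {"dx":-0.015,"dy":0.034,"dz":-0.024,"wx":0,"wy":-0.19,"wz":0},
    {"dx":-0.03,"dy":0.068,"dz":-0.047,"wx":0,"wy":-0.38,"wz":0},
    {"dx":-0.044,"dy":0.1,"dz":-0.07,"wx":0,"wy":-0.57,"wz":0},
    {"dx":-0.059,"dy":0.13,"dz":-0.094,"wx":0,"wy":-0.76,"wz":0},
    {"dx":-0.073,"dy":0.15,"dz":-0.118,"wx":0,"wy":-0.95,"wz":0},
  ],
  claw=-1,
)

```text
clock: 0.7
tool_pos: [0.5056, 0.0733, 0.2531]
eef_rot: [0.649, -0.282, 0.281, -0.649]
contact_force: [0.5, -0.9, -0.6]
opening: 0.567
```

Emit:
arm_command(
  deltas=[
    {"dx":0,"dy":0,"dz":0,"wx":0,"wy":-0.18,"wz":0},
    {"dx":0,"dy":0,"dz":0,"wx":0,"wy":-0.36,"wz":0},
    {"dx":0,"dy":0,"dz":0,"wx":0,"wy":-0.54,"wz":0},
    {"dx":0,"dy":0,"dz":0,"wx":0,"wy":-0.72,"wz":0},
    {"dx":0,"dy":0,"dz":0,"wx":0,"wy":-0.888,"wz":0},
  ],
)

```text
clock: 1.2
tool_pos: [0.5071, 0.073, 0.2546]
eef_rot: [0.706, -0.043, 0.043, -0.706]
contact_force: [0.5, -0.9, -0.3]
opening: 0.115
```

```bash
python3 - <<'E'
from h import *
s,R,t=st();print(r.get_calibration("wrist")["t"])
cv2.imwrite("pics/w2.png",r.snapshot("wrist")[:,:,::-1])
E
```

```text
t 1.2 tip jig [-0.1201 -0.1234] tipz 0.0886 zang(jig deg) 90.4 F [ 0.5 -0.9 -0.3] op 0.12 q7 0.49
tool tilt [ 0. -1. -0.]
[-0.13398092 -0.46892129  0.09964926]
```

View pics/w2.png

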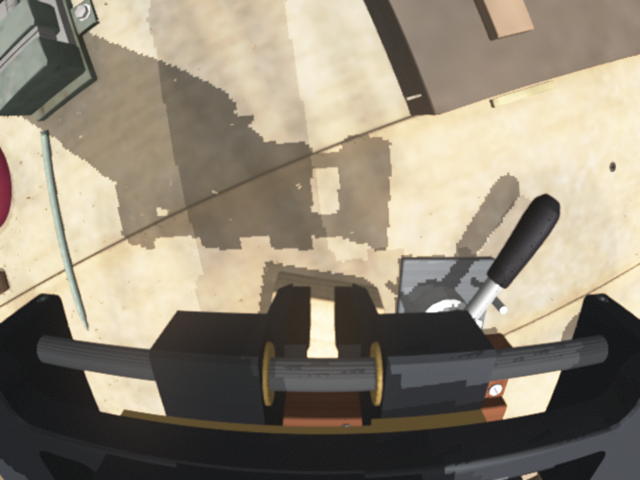

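Emit:
arm_command(
  deltas=[
    {"dx":0,"dy":0.02,"dz":0,"wx":0,"wy":0,"wz":0},
    {"dx":0,"dy":0.04,"dz":0,"wx":0,"wy":0,"wz":0},
    {"dx":0,"dy":0.06,"dz":0,"wx":0,"wy":0,"wz":0},
    {"dx":0,"dy":0.076,"dz":0,"wx":0,"wy":0,"wz":0},
    {"dx":0,"dy":0.076,"dz":0,"wx":0,"wy":0,"wz":0},
  ],
)

```text
clock: 1.75
tool_pos: [0.5065, 0.0731, 0.1771]
eef_rot: [0.706, -0.046, 0.045, -0.705]
contact_force: [-1.0, -0.1, -0.5]
opening: 0.006
```

```bash
python3 - <<'E'
from h import *
s,R,t=st()
cv2.imwrite("pics/s3.png",cv2.resize(r.snapshot("scene")[180:310,200:400,::-1],None,fx=4,fy=4))
E
```

```text
t 1.75 tip jig [-0.1211 -0.1236] tipz 0.0112 zang(jig deg) 90.0 F [-1.  -0.1 -0.5] op 0.01 q7 0.37
tool tilt [-0.002 -1.    -0.002]
```

View pics/s3.png

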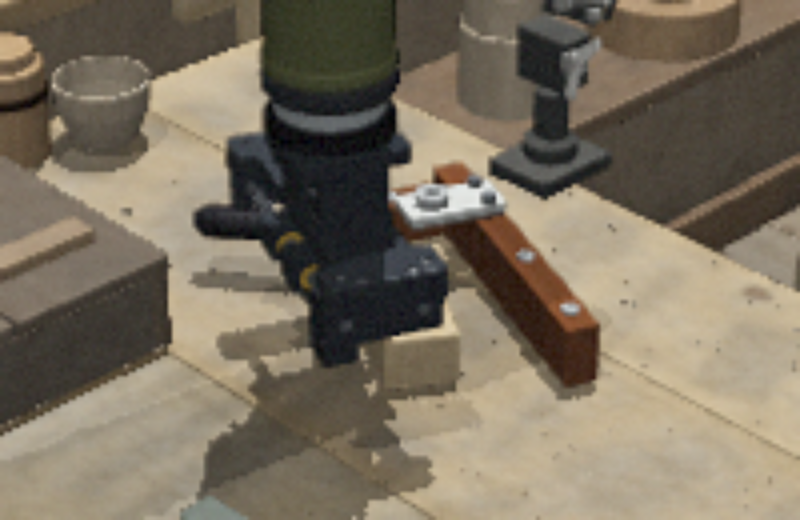

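Emit:
arm_command(
  deltas=[
    {"dx":0.008,"dy":0,"dz":0,"wx":0,"wy":0,"wz":0},
    {"dx":0.016,"dy":0,"dz":0,"wx":0,"wy":0,"wz":0},
    {"dx":0.024,"dy":0,"dz":0,"wx":0,"wy":0,"wz":0},
    {"dx":0.032,"dy":0,"dz":0,"wx":0,"wy":0,"wz":0},
    {"dx":0.038,"dy":0,"dz":0,"wx":0,"wy":0,"wz":0},
  ],
)

```text
clock: 2.3
tool_pos: [0.5457, 0.0678, 0.1791]
eef_rot: [-0.705, 0.045, -0.046, 0.706]
contact_force: [-0.9, -0.0, 0.5]
opening: 0.006
```

Emit:
arm_command(
  deltas=[
    {"dx":0.005,"dy":0,"dz":0,"wx":0,"wy":0,"wz":0},
    {"dx":0.01,"dy":0,"dz":0,"wx":0,"wy":0,"wz":0},
    {"dx":0.015,"dy":0,"dz":0,"wx":0,"wy":0,"wz":0},
    {"dx":0.019,"dy":0,"dz":0,"wx":0,"wy":0,"wz":0},
    {"dx":0.023,"dy":0,"dz":0,"wx":0,"wy":0,"wz":0},
  ],
)

```text
clock: 2.8
tool_pos: [0.5678, 0.0653, 0.1787]
eef_rot: [0.706, -0.045, 0.045, -0.706]
contact_force: [-0.4, -0.5, -0.2]
opening: 0.007
```

```bash
python3 - <<'E'
from h import *
s,R,t=st()
cv2.imwrite("pics/s4.png",cv2.resize(r.snapshot("scene")[180:310,200:400,::-1],None,fx=4,fy=4))
E
```

```text
t 2.8 tip jig [-0.059  -0.1232] tipz 0.0127 zang(jig deg) 90.1 F [-0.4 -0.5 -0.2] op 0.01 q7 0.52
tool tilt [-0. -1. -0.]
```

View pics/s4.png

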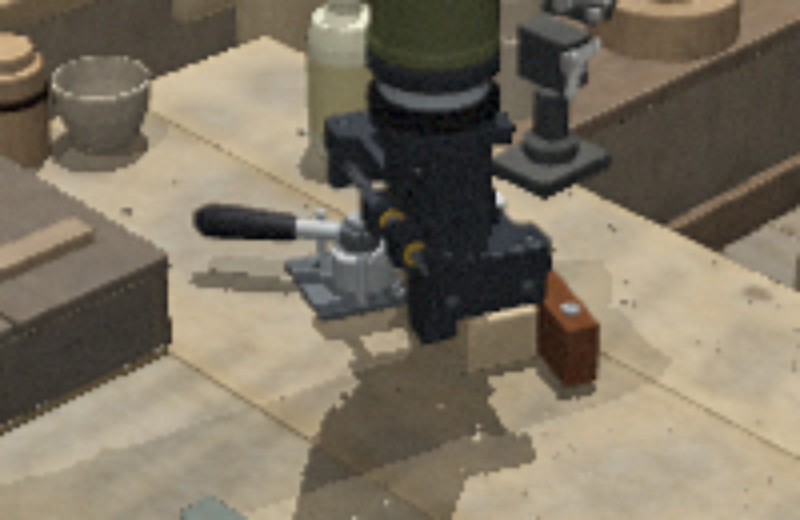

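Emit:
arm_command(
  deltas=[
    {"dx":0.002,"dy":0,"dz":0,"wx":0,"wy":0,"wz":0},
    {"dx":0.004,"dy":0,"dz":0,"wx":0,"wy":0,"wz":0},
    {"dx":0.005,"dy":0,"dz":0,"wx":0,"wy":0,"wz":0},
    {"dx":0.006,"dy":0,"dz":0,"wx":0,"wy":0,"wz":0},
    {"dx":0.006,"dy":0,"dz":0,"wx":0,"wy":0,"wz":0},
  ],
)

```text
clock: 3.35
tool_pos: [0.5706, 0.0652, 0.1786]
eef_rot: [0.706, -0.047, 0.042, -0.705]
contact_force: [-9.7, 1.1, 7.2]
opening: 0.002
```

```bash
python3 - <<'E'
from h import *
s,R,t=st()
E
```

```text
t 3.35 tip jig [-0.0572 -0.1232] tipz 0.0126 zang(jig deg) 90.1 F [-9.7  1.1  7.2] op 0.0 q7 0.53
tool tilt [-0.007 -1.    -0.002]
```

Emit:
arm_command(
  deltas=[
    {"dx":-0.015,"dy":0,"dz":0,"wx":0,"wy":0,"wz":0},
    {"dx":-0.03,"dy":-0.01,"dz":0,"wx":0,"wy":0,"wz":0},
    {"dx":-0.03,"dy":-0.04,"dz":0,"wx":0,"wy":0,"wz":0},
    {"dx":-0.03,"dy":-0.08,"dz":0,"wx":0,"wy":0,"wz":0},
    {"dx":-0.03,"dy":-0.12,"dz":0,"wx":0,"wy":0,"wz":0},
  ],
)

```text
clock: 3.85
tool_pos: [0.5435, 0.0683, 0.2998]
eef_rot: [0.706, -0.045, 0.044, -0.706]
contact_force: [0.4, 0.1, 0.4]
opening: 0.002
```

```bash
python3 - <<'E'
from h import *
s,R,t=st()
cv2.imwrite("pics/s5.png",cv2.resize(r.snapshot("scene")[180:310,200:400,::-1],None,fx=4,fy=4))
cv2.imwrite("pics/w5.png",r.snapshot("wrist")[:,:,::-1])
E
```

```text
t 3.85 tip jig [-0.0836 -0.1234] tipz 0.1338 zang(jig deg) 90.1 F [0.4 0.1 0.4] op 0.0 q7 0.61
tool tilt [-0.001 -1.    -0.   ]
```

View pics/s5.png

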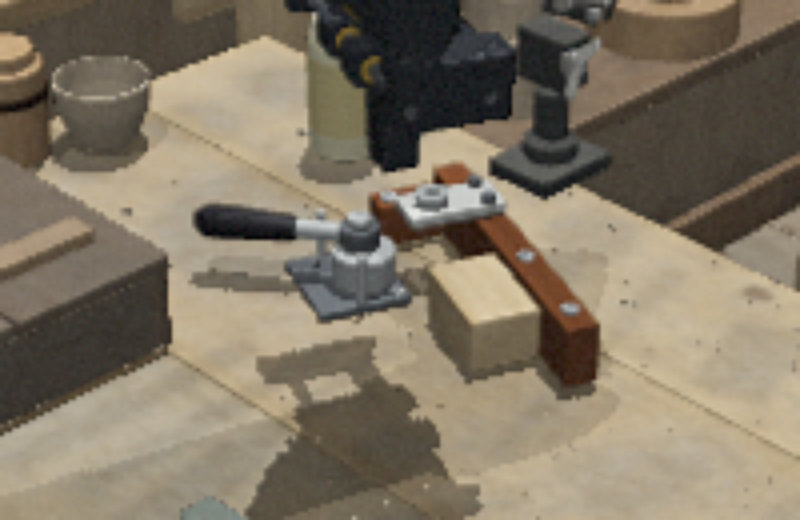

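View pics/w5.png

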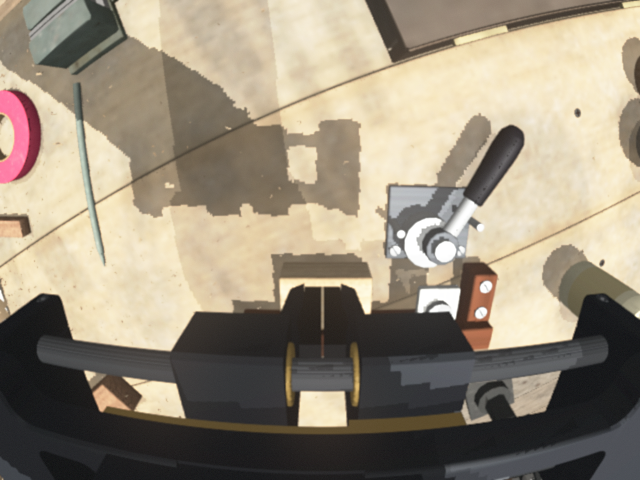

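```bash
python3 - <<'E'
from h import *
c=r.get_calibration("wrist")
p=lambda u,v,z: jig(onz(c,u,v,z),O,TH)
print("blk",p(280,280,.035),p(371,280,.035),p(280,263,.035),p(371,264,.035))
a=p(512,133,.04);b=p(443,250,.049);h=p(478,195,.036);print("lev",a,b,h)
for q in(a,h):
  d=q-np.array([-.0707,-.035]);print(np.hypot(*d),np.degrees(np.arctan2(d[1],d[0]))-135)
E
```

```text
blk [-0.0457614  -0.15187442] [-0.0456346 -0.0852738] [-0.05915907 -0.15133435] [-0.05829463 -0.08589327]
lev [-0.15710139  0.01246045] [-0.07371008 -0.03754562] [-0.1105605  -0.00951817]
0.09857836530593948 16.21992129025631
0.04730943583927456 12.410229140949014
```

Emit:
arm_command(
  deltas=[
    {"dx":0.012,"dy":0,"dz":-0.015,"wx":0,"wy":0.19,"wz":0},
    {"dx":0.024,"dy":0,"dz":-0.03,"wx":0,"wy":0.38,"wz":0},
    {"dx":0.036,"dy":0,"dz":-0.045,"wx":0,"wy":0.57,"wz":0},
    {"dx":0.048,"dy":0,"dz":-0.06,"wx":0,"wy":0.76,"wz":0},
    {"dx":0.061,"dy":0,"dz":-0.072,"wx":0,"wy":0.95,"wz":0},
  ],
)

```text
clock: 4.45
tool_pos: [0.5952, -0.0121, 0.298]
eef_rot: [0.64, -0.301, 0.301, -0.639]
contact_force: [-0.4, 0.5, 0.5]
opening: 0.005
```

Emit:
arm_command(
  deltas=[
    {"dx":0,"dy":0,"dz":0,"wx":0,"wy":0.19,"wz":0},
    {"dx":0,"dy":0,"dz":0,"wx":0,"wy":0.38,"wz":0},
    {"dx":0,"dy":0,"dz":0,"wx":0,"wy":0.57,"wz":0},
    {"dx":0,"dy":0,"dz":0,"wx":0,"wy":0.76,"wz":0},
    {"dx":0,"dy":0,"dz":0,"wx":0,"wy":0.95,"wz":0},
  ],
)

```text
clock: 4.95
tool_pos: [0.595, -0.0109, 0.2981]
eef_rot: [0.486, -0.513, 0.513, -0.486]
contact_force: [-0.7, 0.4, -0.6]
opening: -0.001
```

```bash
python3 - <<'E'
from h import *
s,R,t=st()
E
```

```text
t 4.95 tip jig [-0.0223 -0.1955] tipz 0.1321 zang(jig deg) 4.2 F [-0.7  0.4 -0.6] op -0.0 q7 -0.3
tool tilt [ 0.001 -1.    -0.   ]
```

Emit:
arm_command(
  deltas=[
    {"dx":0,"dy":0.03,"dz":0,"wx":0,"wy":0.05,"wz":0},
    {"dx":0,"dy":0.06,"dz":0,"wx":0,"wy":0.093,"wz":0},
    {"dx":0,"dy":0.09,"dz":0,"wx":0,"wy":0.093,"wz":0},
    {"dx":0,"dy":0.119,"dz":0,"wx":0,"wy":0.093,"wz":0},
    {"dx":0,"dy":0.119,"dz":0,"wx":0,"wy":0.093,"wz":0},
  ],
)

```text
clock: 5.45
tool_pos: [0.5932, -0.0107, 0.1759]
eef_rot: [-0.471, 0.531, -0.528, 0.467]
contact_force: [-1.3, -0.2, -0.0]
opening: 0.004
```

```bash
python3 - <<'E'
from h import *
s,R,t=st()
cv2.imwrite("pics/w6.png",r.snapshot("wrist")[:,:,::-1])
E
```

```text
t 5.45 tip jig [-0.0253 -0.1957] tipz 0.0099 zang(jig deg) 0.4 F [-1.3 -0.2 -0. ] op 0.0 q7 -0.38
tool tilt [ 0.002 -1.    -0.007]
```

View pics/w6.png

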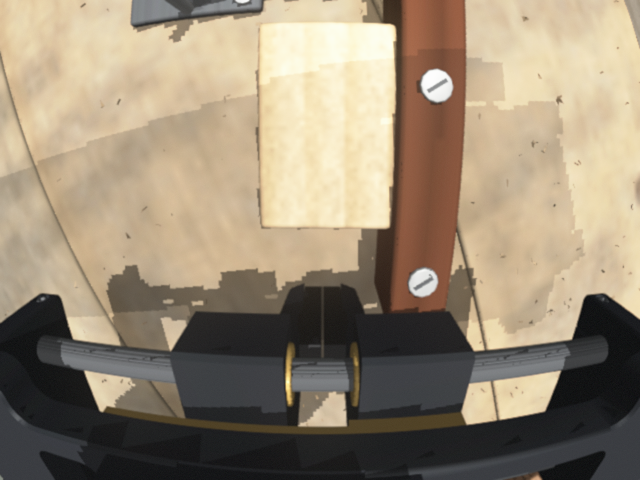

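Emit:
arm_command(
  deltas=[
    {"dx":-0.012,"dy":0,"dz":0.001,"wx":0,"wy":0,"wz":0},
    {"dx":-0.022,"dy":0,"dz":0.002,"wx":0,"wy":0,"wz":0},
    {"dx":-0.03,"dy":0,"dz":0.002,"wx":0,"wy":0,"wz":0},
    {"dx":-0.038,"dy":0,"dz":0.002,"wx":0,"wy":0,"wz":0},
    {"dx":-0.046,"dy":0,"dz":0.002,"wx":0,"wy":0,"wz":0},
  ],
)

```text
clock: 6.0
tool_pos: [0.6029, 0.0354, 0.1804]
eef_rot: [0.469, -0.529, 0.53, -0.469]
contact_force: [-0.1, -0.8, 0.1]
opening: 0.004
```

Emit:
arm_command(
  deltas=[
    {"dx":-0.008,"dy":0,"dz":0,"wx":0,"wy":0,"wz":0},
    {"dx":-0.016,"dy":0,"dz":0,"wx":0,"wy":0,"wz":0},
    {"dx":-0.024,"dy":0,"dz":0,"wx":0,"wy":0,"wz":0},
    {"dx":-0.032,"dy":0,"dz":0,"wx":0,"wy":0,"wz":0},
    {"dx":-0.04,"dy":0,"dz":0,"wx":0,"wy":0,"wz":0},
  ],
)

```text
clock: 6.5
tool_pos: [0.6076, 0.0749, 0.1797]
eef_rot: [-0.469, 0.529, -0.529, 0.469]
contact_force: [-0.4, -1.2, 0.3]
opening: 0.005
```

```bash
python3 - <<'E'
from h import *
s,R,t=st()
cv2.imwrite("pics/w7.png",r.snapshot("wrist")[:,:,::-1])
E
```

```text
t 6.5 tip jig [-0.0207 -0.1086] tipz 0.0137 zang(jig deg) 0.4 F [-0.4 -1.2  0.3] op 0.0 q7 -0.47
tool tilt [ 0. -1. -0.]
```

View pics/w7.png

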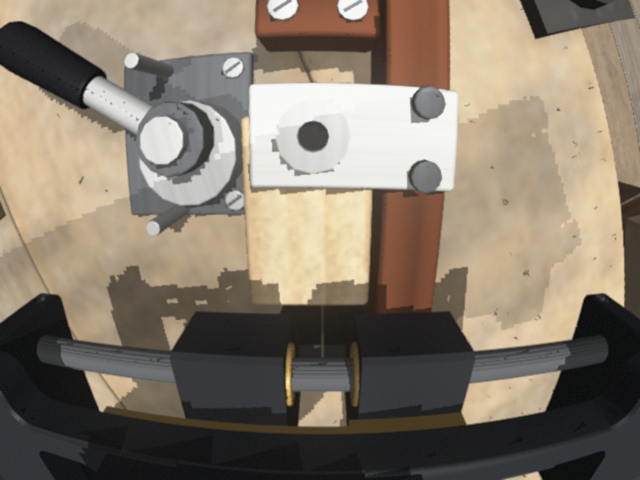

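Emit:
arm_command(
  deltas=[
    {"dx":-0.006,"dy":0,"dz":0.0,"wx":0,"wy":0,"wz":0},
    {"dx":-0.012,"dy":0,"dz":0,"wx":0,"wy":0,"wz":0},
    {"dx":-0.017,"dy":0,"dz":0,"wx":0,"wy":0,"wz":0},
    {"dx":-0.021,"dy":0,"dz":0,"wx":0,"wy":0,"wz":0},
    {"dx":-0.024,"dy":0,"dz":0,"wx":0,"wy":0,"wz":0},
  ],
)

```text
clock: 7.05
tool_pos: [0.6104, 0.0986, 0.1797]
eef_rot: [-0.469, 0.529, -0.529, 0.469]
contact_force: [0.4, -0.7, -1.3]
opening: 0.004
```

Emit:
arm_command(
  deltas=[
    {"dx":-0.002,"dy":0,"dz":0.0,"wx":0,"wy":0,"wz":0},
    {"dx":-0.003,"dy":0,"dz":0,"wx":0,"wy":0,"wz":0},
    {"dx":-0.004,"dy":0,"dz":0,"wx":0,"wy":0,"wz":0},
    {"dx":-0.005,"dy":0,"dz":0,"wx":0,"wy":0,"wz":0},
    {"dx":-0.005,"dy":0,"dz":0,"wx":0,"wy":0,"wz":0},
  ],
)

```text
clock: 7.55
tool_pos: [0.611, 0.1027, 0.1797]
eef_rot: [0.469, -0.529, 0.53, -0.468]
contact_force: [-0.3, -1.0, -0.4]
opening: 0.007
```

```bash
python3 - <<'E'
from h import *
s,R,t=st()
cv2.imwrite("pics/w8.png",r.snapshot("wrist")[:,:,::-1])
E
```

```text
t 7.55 tip jig [-0.0209 -0.0807] tipz 0.0137 zang(jig deg) 0.3 F [-0.3 -1.  -0.4] op 0.01 q7 -0.5
tool tilt [ 0.001 -1.    -0.   ]
```

View pics/w8.png

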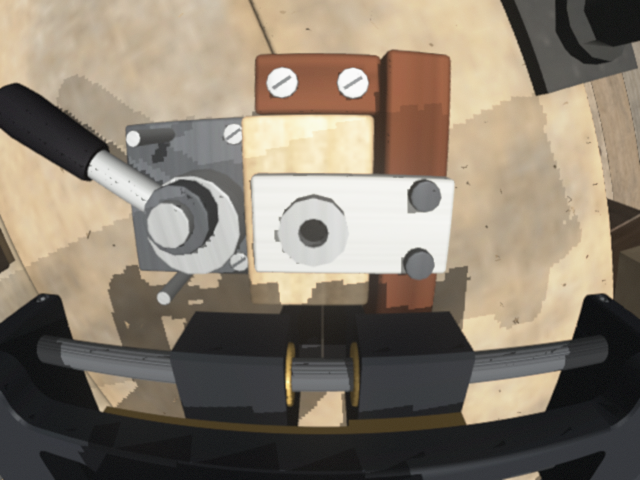

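Emit:
arm_command(
  deltas=[
    {"dx":-0.001,"dy":0,"dz":0.0,"wx":0,"wy":0,"wz":0},
    {"dx":-0.002,"dy":0,"dz":0,"wx":0,"wy":0,"wz":0},
    {"dx":-0.003,"dy":0,"dz":0,"wx":0,"wy":0,"wz":0},
    {"dx":-0.004,"dy":0,"dz":0,"wx":0,"wy":0,"wz":0},
    {"dx":-0.004,"dy":0,"dz":0,"wx":0,"wy":0,"wz":0},
  ],
)

```text
clock: 8.1
tool_pos: [0.6112, 0.1037, 0.1798]
eef_rot: [0.47, -0.529, 0.531, -0.466]
contact_force: [-1.8, -7.5, 4.1]
opening: 0.002
```

```bash
python3 - <<'E'
from h import *
s,R,t=st()
E
```

```text
t 8.1 tip jig [-0.0211 -0.0806] tipz 0.0138 zang(jig deg) 0.2 F [-1.8 -7.5  4.1] op 0.0 q7 -0.51
tool tilt [ 0.006 -1.    -0.001]
```

Emit:
arm_command(
  deltas=[
    {"dx":0.01,"dy":0,"dz":0.0,"wx":0,"wy":0,"wz":0},
    {"dx":0.02,"dy":-0.01,"dz":0,"wx":0,"wy":0,"wz":0},
    {"dx":0.02,"dy":-0.04,"dz":0,"wx":0,"wy":0,"wz":0},
    {"dx":0.02,"dy":-0.08,"dz":0,"wx":0,"wy":0,"wz":0},
    {"dx":0.02,"dy":-0.12,"dz":0,"wx":0,"wy":0,"wz":0},
  ],
)

```text
clock: 8.6
tool_pos: [0.6089, 0.0871, 0.3015]
eef_rot: [-0.468, 0.53, -0.529, 0.469]
contact_force: [0.4, 0.3, 0.2]
opening: 0.007
```

Emit:
arm_command(
  deltas=[
    {"dx":-0.008,"dy":0,"dz":-0.016,"wx":0,"wy":-0.19,"wz":0},
    {"dx":-0.016,"dy":0,"dz":-0.032,"wx":0,"wy":-0.38,"wz":0},
    {"dx":-0.024,"dy":0,"dz":-0.048,"wx":0,"wy":-0.57,"wz":0},
    {"dx":-0.032,"dy":0,"dz":-0.064,"wx":0,"wy":-0.76,"wz":0},
    {"dx":-0.04,"dy":0,"dz":-0.079,"wx":0,"wy":-0.95,"wz":0},
  ],
)

```text
clock: 9.1
tool_pos: [0.5349, 0.1369, 0.3007]
eef_rot: [-0.63, 0.32, -0.321, 0.631]
contact_force: [-0.1, -0.4, -0.1]
opening: 0.002
```

Emit:
arm_command(
  deltas=[
    {"dx":0,"dy":0,"dz":0,"wx":0,"wy":-0.19,"wz":0},
    {"dx":0,"dy":0,"dz":0,"wx":0,"wy":-0.38,"wz":0},
    {"dx":0,"dy":0,"dz":0,"wx":0,"wy":-0.57,"wz":0},
    {"dx":0,"dy":0,"dz":0,"wx":0,"wy":-0.76,"wz":0},
    {"dx":0,"dy":0,"dz":0,"wx":0,"wy":-0.95,"wz":0},
  ],
)

```text
clock: 9.6
tool_pos: [0.5357, 0.1365, 0.3006]
eef_rot: [-0.703, 0.068, -0.069, 0.704]
contact_force: [-0.5, -0.3, 0.1]
opening: 0.003
```

```bash
python3 - <<'E'
from h import *
s,R,t=st()
cv2.imwrite("pics/w9.png",r.snapshot("wrist")[:,:,::-1])
hx,hz=.010,.0175
for d in range(0,101,10):
    f=np.radians(135+d);t=f+np.pi/2;off=.011+hx*abs(np.cos(t))+hz*abs(np.sin(t))
    print(d,(np.array([-.0707,-.035])+.08*np.array([np.cos(f),np.sin(f)])-off*np.array([np.cos(t),np.sin(t)])).round(4))
E
```

```text
t 9.6 tip jig [-0.0996 -0.0566] tipz 0.1346 zang(jig deg) 86.2 F [-0.5 -0.3  0.1] op 0.0 q7 0.47
tool tilt [ 0.001 -1.     0.001]
0 [-0.1057  0.0431]
10 [-0.1184  0.0363]
20 [-0.1301  0.027 ]
30 [-0.1401  0.0152]
40 [-0.1478  0.0012]
50 [-0.1529 -0.0128]
60 [-0.1559 -0.0263]
70 [-0.1563 -0.0406]
80 [-0.1541 -0.0554]
90 [-0.1488 -0.07  ]
100 [-0.1405 -0.0838]
```

View pics/w9.png

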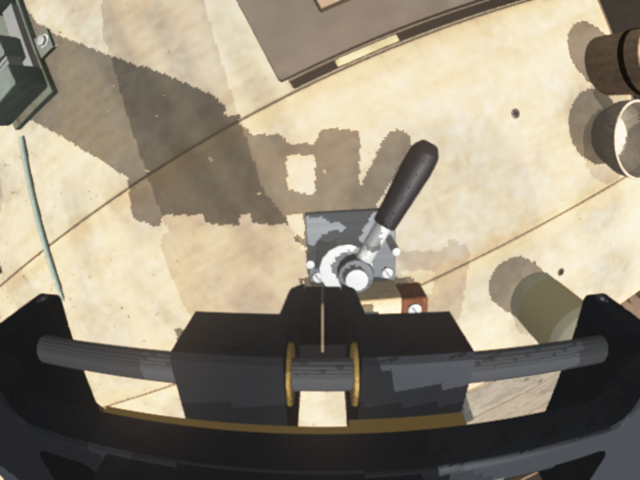

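Emit:
arm_command(
  deltas=[
    {"dx":-0.005,"dy":0,"dz":0.025,"wx":0,"wy":-0.05,"wz":0},
    {"dx":-0.01,"dy":0,"dz":0.05,"wx":0,"wy":-0.084,"wz":0},
    {"dx":-0.016,"dy":0,"dz":0.08,"wx":0,"wy":-0.084,"wz":0},
    {"dx":-0.021,"dy":0,"dz":0.104,"wx":0,"wy":-0.084,"wz":0},
    {"dx":-0.021,"dy":0.0,"dz":0.104,"wx":0,"wy":-0.084,"wz":0},
  ],
)

```text
clock: 10.15
tool_pos: [0.5348, 0.2472, 0.3009]
eef_rot: [-0.703, 0.046, -0.047, 0.708]
contact_force: [-0.9, 0.2, -0.2]
opening: 0.006
```

```bash
python3 - <<'E'
from h import *
s,R,t=st()
cv2.imwrite("pics/w10.png",r.snapshot("wrist")[:,:,::-1])
E
```

```text
t 10.15 tip jig [-0.1147  0.0539] tipz 0.1349 zang(jig deg) 89.8 F [-0.9  0.2 -0.2] op 0.01 q7 0.39
tool tilt [ 0.001 -1.     0.006]
```

View pics/w10.png

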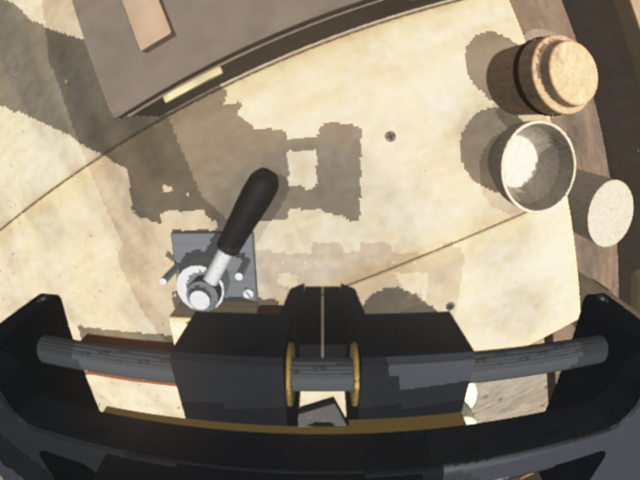

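Emit:
arm_command(
  deltas=[
    {"dx":0,"dy":0.02,"dz":0,"wx":0,"wy":0,"wz":0},
    {"dx":0,"dy":0.04,"dz":0,"wx":0,"wy":0,"wz":0},
    {"dx":0,"dy":0.06,"dz":0,"wx":0,"wy":0,"wz":0},
    {"dx":0,"dy":0.08,"dz":0,"wx":0,"wy":0,"wz":0},
    {"dx":0,"dy":0.104,"dz":0,"wx":0,"wy":0,"wz":0},
  ],
)

```text
clock: 10.7
tool_pos: [0.5364, 0.2407, 0.1957]
eef_rot: [0.706, -0.048, 0.049, -0.705]
contact_force: [-0.1, 0.4, 0.5]
opening: 0.006
```

```bash
python3 - <<'E'
from h import *
s,R,t=st()
cv2.imwrite("pics/s11.png",cv2.resize(r.snapshot("scene")[150:300,200:400,::-1],None,fx=4,fy=4))
cv2.imwrite("pics/w11.png",r.snapshot("wrist")[:,:,::-1])
E
```

```text
t 10.7 tip jig [-0.1123  0.0466] tipz 0.0297 zang(jig deg) 89.4 F [-0.1  0.4  0.5] op 0.01 q7 0.29
tool tilt [ 0.001 -1.    -0.001]
```

View pics/s11.png

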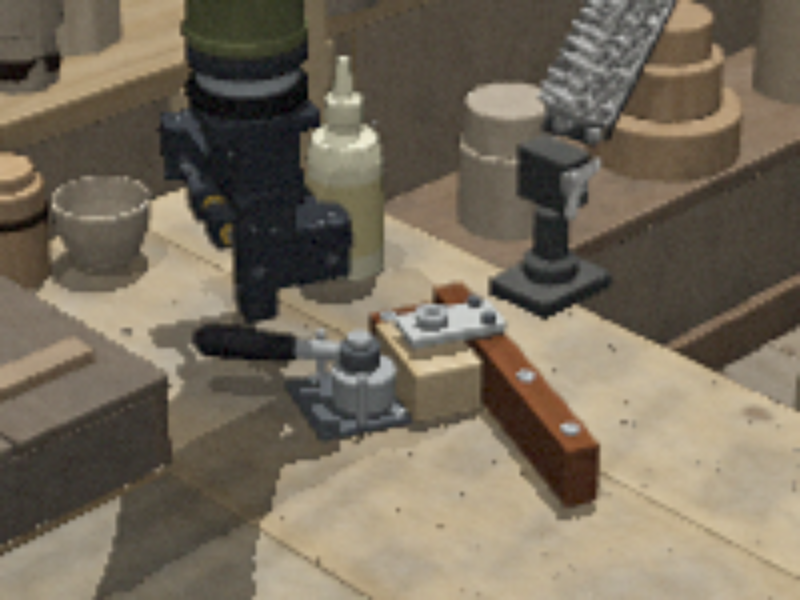

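View pics/w11.png

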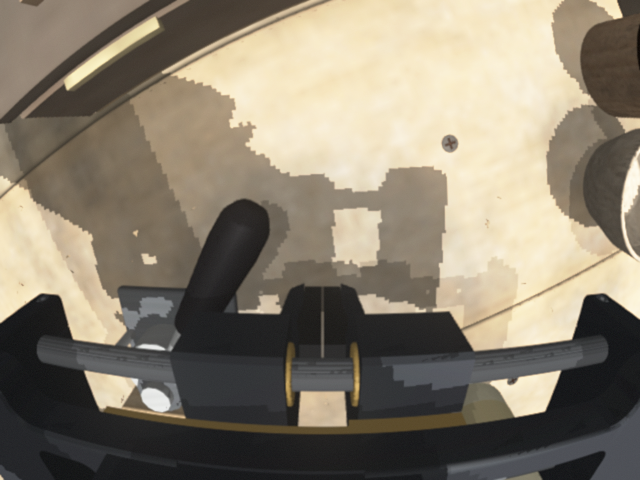

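Emit:
arm_command(
  deltas=[
    {"dx":-0.006,"dy":0,"dz":-0.01,"wx":0,"wy":0,"wz":0},
    {"dx":-0.018,"dy":0,"dz":-0.02,"wx":0,"wy":0,"wz":0},
    {"dx":-0.028,"dy":0,"dz":-0.031,"wx":0,"wy":0,"wz":0},
    {"dx":-0.032,"dy":0,"dz":-0.038,"wx":0,"wy":0,"wz":0},
    {"dx":-0.036,"dy":0,"dz":-0.045,"wx":0,"wy":0,"wz":0},
  ],
)

```text
clock: 11.3
tool_pos: [0.4947, 0.2024, 0.1969]
eef_rot: [-0.705, 0.047, -0.049, 0.706]
contact_force: [1.2, -0.1, 0.2]
opening: 0.01
```

```bash
python3 - <<'E'
from h import *
s,R,t=st()
cv2.imwrite("pics/s12.png",cv2.resize(r.snapshot("scene")[150:300,200:400,::-1],None,fx=4,fy=4))
E
```

```text
t 11.3 tip jig [-0.1485  0.0037] tipz 0.0309 zang(jig deg) 89.6 F [ 1.2 -0.1  0.2] op 0.01 q7 0.22
tool tilt [ 0.003 -1.     0.002]
```

View pics/s12.png

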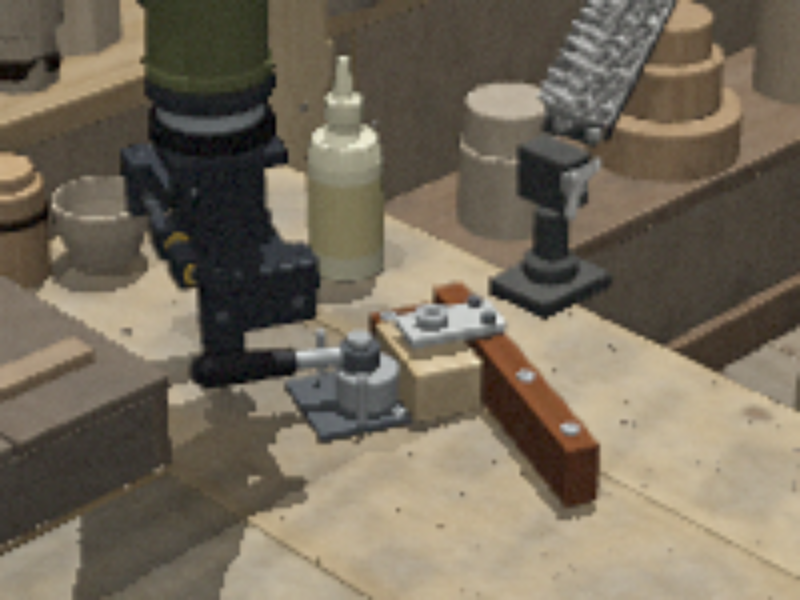

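Emit:
arm_command(
  deltas=[
    {"dx":-0.003,"dy":0,"dz":-0.009,"wx":0,"wy":0,"wz":0},
    {"dx":-0.005,"dy":0,"dz":-0.018,"wx":0,"wy":0,"wz":0},
    {"dx":-0.007,"dy":0,"dz":-0.026,"wx":0,"wy":0,"wz":0},
    {"dx":-0.008,"dy":0,"dz":-0.034,"wx":0,"wy":0,"wz":0},
    {"dx":-0.008,"dy":0,"dz":-0.042,"wx":0,"wy":0,"wz":0},
  ],
)

```text
clock: 11.85
tool_pos: [0.4801, 0.1618, 0.1957]
eef_rot: [-0.705, 0.047, -0.047, 0.706]
contact_force: [0.7, 2.6, 0.2]
opening: 0.005
```

```bash
python3 - <<'E'
from h import *
s,R,t=st()
cv2.imwrite("pics/w13.png",r.snapshot("wrist")[:,:,::-1])
cv2.imwrite("pics/s13.png",cv2.resize(r.snapshot("scene")[150:300,200:400,::-1],None,fx=4,fy=4))
E
```

```text
t 11.85 tip jig [-0.1583 -0.0386] tipz 0.0297 zang(jig deg) 89.7 F [0.7 2.6 0.2] op 0.01 q7 0.22
tool tilt [-0. -1.  0.]
```

View pics/s13.png

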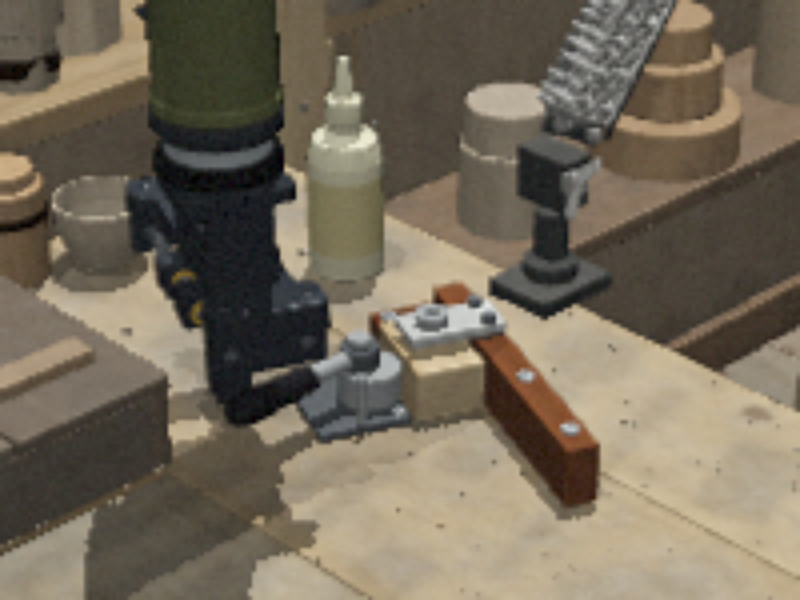

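View pics/w13.png

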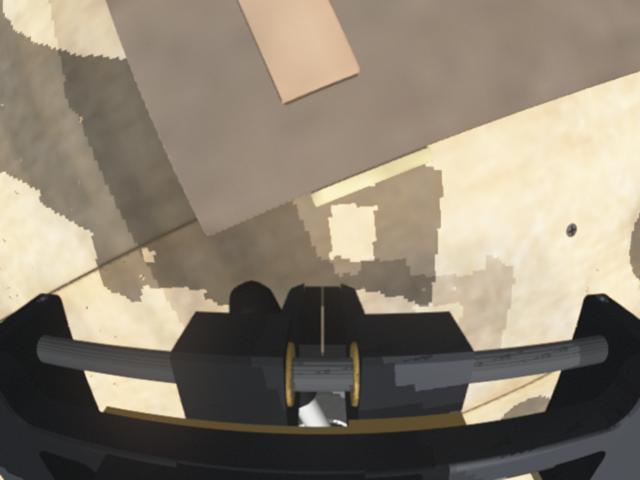

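Emit:
arm_command(
  deltas=[
    {"dx":0.001,"dy":0,"dz":-0.008,"wx":0,"wy":0,"wz":0},
    {"dx":0.002,"dy":0,"dz":-0.015,"wx":0,"wy":0,"wz":0},
    {"dx":0.005,"dy":0,"dz":-0.022,"wx":0,"wy":0,"wz":0},
    {"dx":0.008,"dy":0,"dz":-0.029,"wx":0,"wy":0,"wz":0},
    {"dx":0.012,"dy":0,"dz":-0.036,"wx":0,"wy":0,"wz":0},
  ],
)

```text
clock: 12.45
tool_pos: [0.4877, 0.1257, 0.1958]
eef_rot: [-0.704, 0.047, -0.047, 0.707]
contact_force: [-0.0, 6.4, -0.4]
opening: 0.001
```

```bash
python3 - <<'E'
from h import *
s,R,t=st()
E
```

```text
t 12.45 tip jig [-0.146 -0.073] tipz 0.0298 zang(jig deg) 89.7 F [-0.   6.4 -0.4] op 0.0 q7 0.27
tool tilt [ 0.    -1.     0.003]
```

Emit:
arm_command(
  deltas=[
    {"dx":0.003,"dy":0,"dz":-0.004,"wx":0,"wy":0,"wz":0},
    {"dx":0.005,"dy":0,"dz":-0.007,"wx":0,"wy":0,"wz":0},
    {"dx":0.007,"dy":0,"dz":-0.009,"wx":0,"wy":0,"wz":0},
    {"dx":0.009,"dy":0,"dz":-0.01,"wx":0,"wy":0,"wz":0},
    {"dx":0.009,"dy":0,"dz":-0.01,"wx":0,"wy":0,"wz":0},
  ],
)

```text
clock: 12.95
tool_pos: [0.495, 0.1154, 0.1958]
eef_rot: [-0.704, 0.047, -0.047, 0.707]
contact_force: [-1.6, 6.5, 0.6]
opening: 0.003
```

```bash
python3 - <<'E'
from h import *
s,R,t=st()
cv2.imwrite("pics/s14.png",cv2.resize(r.snapshot("scene")[150:300,200:400,::-1],None,fx=4,fy=4))
E
```

```text
t 12.95 tip jig [-0.1376 -0.0821] tipz 0.0298 zang(jig deg) 89.7 F [-1.6  6.5  0.6] op 0.0 q7 0.3
tool tilt [-0.    -1.     0.005]
```

View pics/s14.png

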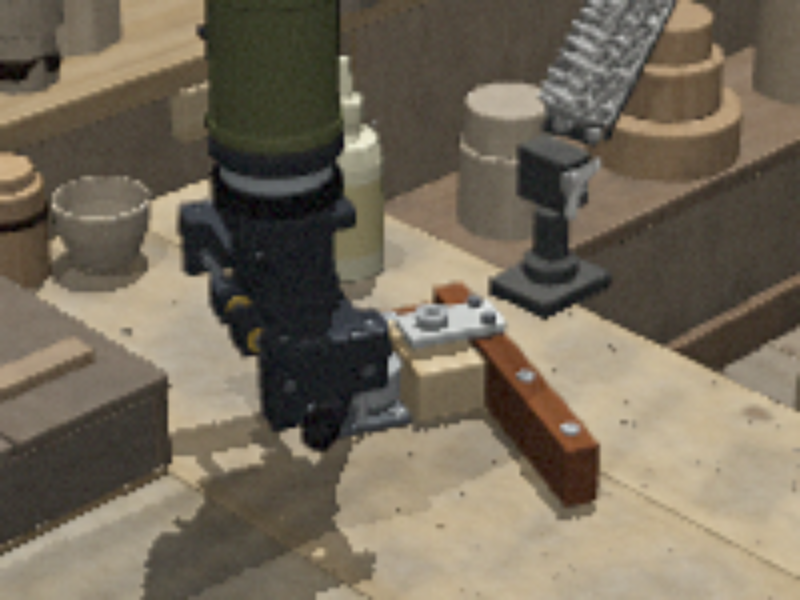

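Emit:
arm_command(
  deltas=[
    {"dx":0.002,"dy":0,"dz":-0.002,"wx":0,"wy":0,"wz":0},
    {"dx":0.004,"dy":0,"dz":-0.003,"wx":0,"wy":0,"wz":0},
    {"dx":0.005,"dy":0,"dz":-0.004,"wx":0,"wy":0,"wz":0},
    {"dx":0.006,"dy":0,"dz":-0.005,"wx":0,"wy":0,"wz":0},
    {"dx":0.006,"dy":0,"dz":-0.005,"wx":0,"wy":0,"wz":0},
  ],
)

```text
clock: 13.5
tool_pos: [0.4968, 0.1135, 0.1957]
eef_rot: [-0.702, 0.047, -0.043, 0.71]
contact_force: [-10.1, 14.6, 5.1]
opening: 0.003
```

```bash
python3 - <<'E'
from h import *
s,R,t=st()
E
```

```text
t 13.5 tip jig [-0.1367 -0.0827] tipz 0.0297 zang(jig deg) 90.0 F [-10.1  14.6   5.1] op 0.0 q7 0.32
tool tilt [-0.007 -1.     0.011]
```

Emit:
arm_command(
  deltas=[
    {"dx":-0.01,"dy":0,"dz":0.01,"wx":0,"wy":0,"wz":0},
    {"dx":-0.016,"dy":-0.01,"dz":0.02,"wx":0,"wy":0,"wz":0},
    {"dx":-0.016,"dy":-0.05,"dz":0.02,"wx":0,"wy":0,"wz":0},
    {"dx":-0.016,"dy":-0.09,"dz":0.02,"wx":0,"wy":0,"wz":0},
    {"dx":-0.016,"dy":-0.13,"dz":0.02,"wx":0,"wy":0,"wz":0},
  ],
)

```text
clock: 14.0
tool_pos: [0.4868, 0.1289, 0.3276]
eef_rot: [0.706, -0.048, 0.047, -0.705]
contact_force: [1.8, -0.1, 0.7]
opening: 0.005
```

Emit:
arm_command(
  deltas=[
    {"dx":-0.01,"dy":-0.03,"dz":-0.03,"wx":0,"wy":0.19,"wz":0},
    {"dx":-0.02,"dy":-0.05,"dz":-0.06,"wx":0,"wy":0.38,"wz":0},
    {"dx":-0.02,"dy":-0.05,"dz":-0.09,"wx":0,"wy":0.57,"wz":0},
    {"dx":-0.02,"dy":-0.05,"dz":-0.12,"wx":0,"wy":0.76,"wz":0},
    {"dx":-0.02,"dy":-0.05,"dz":-0.14,"wx":0,"wy":0.95,"wz":0},
  ],
)

```text
clock: 14.5
tool_pos: [0.4475, -0.0091, 0.3765]
eef_rot: [0.639, -0.304, 0.304, -0.637]
contact_force: [-0.8, 0.4, -0.3]
opening: 0.003
```

Emit:
arm_command(
  deltas=[
    {"dx":0,"dy":0,"dz":0.02,"wx":0,"wy":0.19,"wz":0},
    {"dx":0,"dy":0,"dz":0.04,"wx":0,"wy":0.38,"wz":0},
    {"dx":0,"dy":0,"dz":0.06,"wx":0,"wy":0.57,"wz":0},
    {"dx":0,"dy":0,"dz":0.06,"wx":0,"wy":0.76,"wz":0},
    {"dx":0,"dy":0,"dz":0.06,"wx":0,"wy":0.95,"wz":0},
  ],
)

```text
clock: 15.0
tool_pos: [0.4947, 0.0319, 0.3763]
eef_rot: [-0.485, 0.515, -0.515, 0.484]
contact_force: [-0.6, -0.5, 0.2]
opening: 0.0
```

```bash
python3 - <<'E'
from h import *
s,R,t=st()
cv2.imwrite("pics/w15.png",r.snapshot("wrist")[:,:,::-1])
cv2.imwrite("pics/s15.png",cv2.resize(r.snapshot("scene")[150:300,200:400,::-1],None,fx=4,fy=4))
E
```

```text
t 15.0 tip jig [-0.1273 -0.1658] tipz 0.2103 zang(jig deg) 3.8 F [-0.6 -0.5  0.2] op 0.0 q7 -0.4
tool tilt [ 0.    -1.    -0.001]
```

View pics/w15.png

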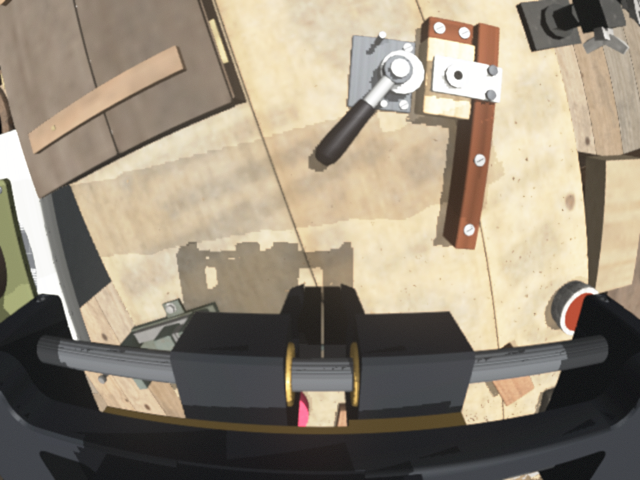

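View pics/s15.png

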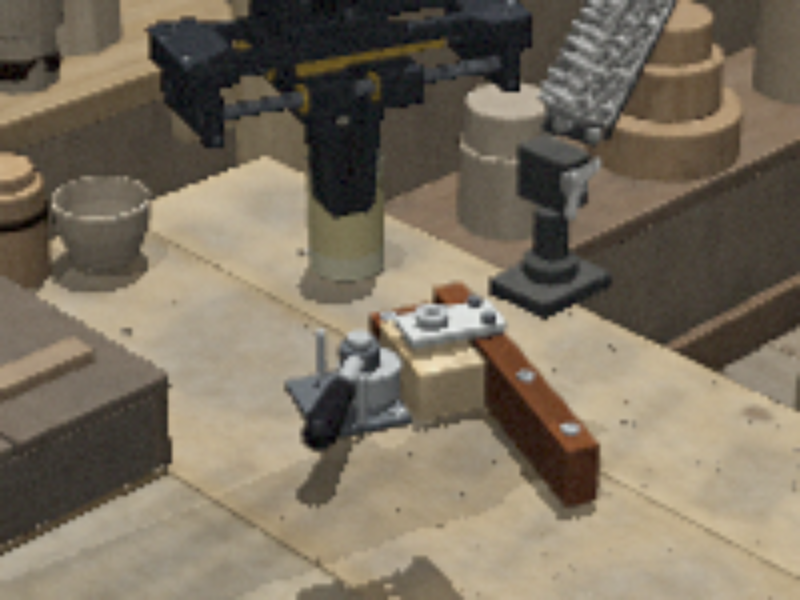

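```bash
python3 - <<'E'
from h import *
im=cv2.imread("pics/w15.png")[5:175,305:515]
cv2.imwrite("pics/w15z.png",cv2.resize(im,None,fx=3.5,fy=3.5,interpolation=cv2.INTER_CUBIC))
E
```

```text
(no output)
```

View pics/w15z.png

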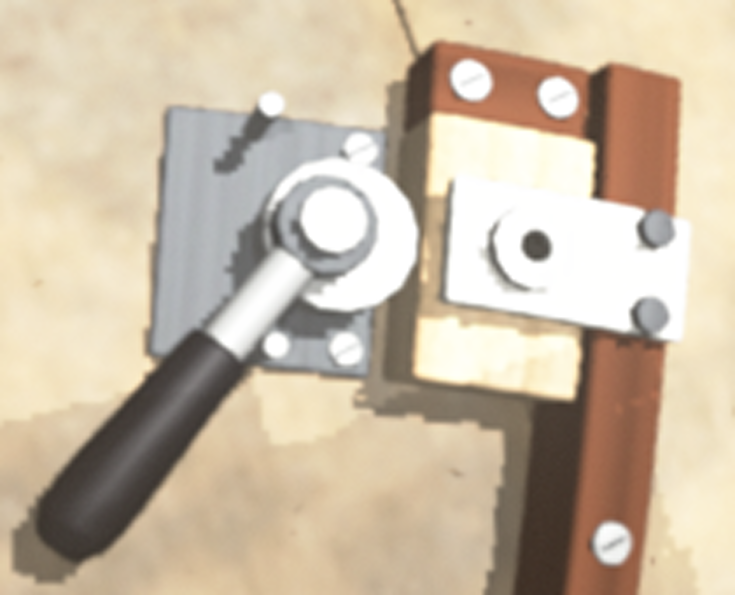

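```bash
python3 - <<'E'
from h import *
c=r.get_calibration("wrist")
def w(u,v,z): return onz(c,305+u/3.5,5+v/3.5,z)[:2]
P=[(536,244,.056,(-.0225,-.035)),(333,219,.049,(-.0707,-.035)),(454,177,.049,(-.042,-.019)),(446,301,.049,(-.042,-.051)),(680,340,.049,(.022,-.051)),(690,220,.049,(.022,-.019)),(680,80,.041,(.022,.022)),(608,66,.041,(0,.022))]
W=np.array([w(*p[:3]) for p in P]);J=np.array([p[3] for p in P])
a=J-J.mean(0);b=W-W.mean(0)
th=np.arctan2((a[:,0]*b[:,1]-a[:,1]*b[:,0]).sum(),(a*b).sum());o=W.mean(0)-jw(J.mean(0),[0,0],th)
print(o,th,[(jig(x,o,th)-j).round(4).tolist() for x,j in zip(W,J)])
B=np.array([jig(w(u,v,.035),o,th) for u,v in [(434,112),(594,140),(575,400),(411,377)]])
print(B.round(4),B.mean(0)); e=B[0]+B[1]-B[2]-B[3];print("ang",np.arctan2(-e[0],e[1]))
for u,v in[(85,520),(220,345),(265,298)]:
  d=jig(w(u,v,.036),o,th)-[-.0707,-.035];print(np.hypot(*d),np.radians(np.degrees(np.arctan2(d[1],d[0]))%360-135))
E
```

```text
[0.6398229  0.17962049] -0.1268355063903316 [[0.0003, 0.0009], [0.0002, 0.0005], [0.0003, -0.0006], [0.0005, 0.0004], [-0.0005, 0.001], [-0.0001, 0.0005], [-0.0009, -0.0008], [0.0003, -0.0019]]
[[-0.0438 -0.0001]
 [-0.0003  0.0007]
 [-0.0003 -0.069 ]
 [-0.0449 -0.0694]] [-0.0223382  -0.03443907]
ang -0.007332147126930926
0.09359500995313318 1.765551269325527
0.039170932427090514 1.7393938532625965
0.022905610923418276 1.7747676516147484
```

Measured: block at (−22.3, −34.4) mm in the jig frame, 0.007 rad off square, lever at about 1.75 rad. All are inside the limits, so I'm handing in.

```bash
python3 - <<'E'
from h import *
print(r.finish_job()); st()
E
```

```text
the job is handed in; nothing more can be done
None
the job is handed in; nothing more can be done
```

The block is seated in the jig and the cam lever is pushed round to its stop. I handed the job in at about 15 s, and no verdict was reported.

I did it all with the closed fingertips. I pushed the block against the fence (about 10 N at contact), then along the fence under the plate to the end stop (about 7.5 N). Then I swung the lever round until it stopped, at about 18 N, and drew the arm clear.

| Last check (wrist camera, jig frame) | Measured | Required |
|---|---|---|
| Block centre x | −22.3 mm | −25 to −20 mm |
| Block centre y | −34.4 mm | −37.5 to −32.5 mm |
| Out of square | 0.007 rad | below 0.03 rad |
| Cam lever angle | about 1.75 rad | above 1.55 rad |

- **Not measured:** I could not measure the cam's grip on the block. I inferred it from the lever resisting at about 6.5 N late in the swing and then stopping hard. I judged from the pictures that the block stayed flat, without measuring its height.
- **Bystanders:** I never drove near the bystanders apart from the bottle. It stood upright in the last scene picture where it was fully visible. In the final one the gripper hid its top, and its lower part had not moved. I did not measure the other bystanders' positions at the end.
- **Mistake and disagreement:** My first two move commands were refused for missing keys, and nothing moved. The first and last jig fits differ by about 2 mm, within the calibration's stated accuracy, and the table uses the last fit.

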